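# Unlock the stock tray: turn the keyed plunger to its mark and hold it up

## Task

I need to swap the tray of bottles locked in the dock: turn the black bar handle on top of the locking plunger until its pointed nose faces the raised mark on the plate, then pull the plunger straight up as far as it goes, so that its pin is well clear of the seat hole. Keep hold of it there: the job finishes with the gripper still holding the plunger up against its spring. Leave the loose stock around the dock where it is.

Things in the scene. Friction and masses are not known exactly. Their poses are not given: they have to be found in the camera images.
- dock: Fixed metal and grey plastic dock. Clear tray of bottles (70 mm high) at y 60 to 290 mm; at the origin, over a base 10 mm thick, a post on the -x side carries a level plate (top 94 mm up, x -61 to 49 mm, y -35 to 35 mm); the pin goes down below it into the tray's tongue. Origin: on the table, on the vertical plunger axis; x points to the index mark, z up.
- handle (a joint): Turn of the black bar handle about the vertical axis, rad. 0: nose faces the mark, key in line with the plate's slot; positive: counter-clockwise from above. Starts at 0.6 to 1.3, range -0.6 to 1.6, stays where left (0.06 N m friction). The key (44 x 6 mm, under the plate, parallel to the bar) passes the slot (50 x 15 mm) only within 0.2 rad of 0; else the handle stops after 2 mm (do not force it).
- plunger (a joint): Rise of the plunger and handle, m: 0 seated (pin 14 mm deep in the seat hole), 0.014 pin just out of the hole, 0.026 upper stop. Spring and weight push it down with about 5 N when seated, 9 N at the stop; it drops back when let go.
- grip (a point): Centre of the black bar handle, on the plunger axis, 125 mm above the table when seated; rises with the plunger. The bar is level, 56 mm long, 14 mm wide, 22 mm high, flat-sided, on a 10 mm stem; its underside is 20 mm above the plate. x axis along the bar to the nose. Pinch it at the middle across the 14 mm, from above.
- nose (a point): Tip of the pointed nose at one end of the bar, 44 mm from the plunger axis; the other end is blunt.
- mark (a point): The index mark: a small raised steel rib (12 x 5 x 6 mm) on top of the plate, 41 mm from the plunger axis; this point is the middle of its upper face.
- pin_tip (a point): Lower end of the plunger's steel pin (10 mm diameter).
- seat (a point): Mouth of the seat hole (13 mm wide, 14 mm deep) in the tray's tongue, 24 mm above the table, on the plunger axis.
- pill_bottle: Bystander, loose: white plastic bottle, 46 mm diameter, 85 mm high, upright on the table near the dock; origin at the centre of its underside. Leave it alone.
- amber_jar: Bystander, loose: amber jar, 50 mm diameter, 70 mm high, upright on the table near the dock; origin at the centre of its underside. Leave it alone.
- tub: Bystander, loose: squat white tub, 60 mm diameter, 50 mm high, upright on the table near the dock; origin at the centre of its underside. Leave it alone.
- cup: Bystander, loose: small open steel cup, 44 mm across, 35 mm high, upright on the table near the dock; origin at the centre of its underside. Leave it alone.
- carton: Bystander, loose: flat cardboard carton 50 x 90 x 30 mm, upright on the table near the dock; origin at the centre of its underside. Leave it alone.
- small_carton: Bystander, loose: flat paper carton 40 x 70 x 24 mm with a plain band, upright on the table near the dock; origin at the centre of its underside. Leave it alone.
- spatula: Bystander, loose: counting spatula, about 160 mm long, lying on the table; origin at its underside near the middle, its x axis along it. Leave it alone.

How it is judged:
On the way:
1. the handle is turned so that its nose faces the mark (value of joint handle between -0.22 and 0.22 rad), for 0.1 s.
At the end, for the whole second after the job is handed in: The fingers hold the handle (contact force over 2 N) with the plunger raised at least 20 of its 26 mm and its pin tip more than 5 mm above the seat hole, the nose within 0.22 rad of the mark, and no loose thing propping the handle, through the last second (all of step 1 and value of joint plunger above 0.02 m and z of pin_tip in the frame of seat above 0.005 m and contact force between the fingers and handle above 2 N and contact force between handle and pill_bottle below 0.5 N and contact force between handle and amber_jar below 0.5 N and contact force between handle and tub below 0.5 N and contact force between handle and cup below 0.5 N and contact force between handle and carton below 0.5 N and contact force between handle and small_carton below 0.5 N and contact force between handle and spatula below 0.5 N); the arm keeps its last pose, push and grip.
It fails at once if a loose thing beside the dock is shifted more than 30 mm (distance of any of pill_bottle, amber_jar, tub, cup, carton, small_carton, spatula from where it was at the start of the episode above 0.03 m).
It also fails if it takes over 35 s, if anything falls off the work surface, if the arm or the gripper's body presses on something with over 40 N, if the wrist force passes 120 N, or if a joint passes its speed limit or range.

## Robot

A 6-joint arm with a two-finger parallel gripper is mounted at the origin on the work surface. World frame = base frame: x ahead of the robot, y to its left, z up, the work surface at z = 0. Lengths are in m, angles in rad, forces in N, time in s.
With the tool pointing down it reaches from about 0.35 to 0.925 m from the base axis. Payload 6.4 kg.
Tool frame: the origin (TCP) lies on the centre line of the jaws, within the pads' length; the fingertips stand 8 mm ahead of it and the grasp point (between the pads) lies 11 mm behind it; z points along the fingers, y is the direction in which the jaws open and shut (so a half turn about z gives the same grasp; the last joint's range is limited). The gripper opens to 94 mm and grips with 3 to 60 N. Pads are 16 mm wide; open, the fingers measure 119 mm over their backs; the gripper's body (75 mm by 177 mm) begins 78 mm behind the grasp point.
Start: joints at [-1.505, 0.245, 1.558, -0, 1.339, -0.174], TCP at [0.154, -0.631, 0.213] pointing down, gripper open.
Joint ranges: [-3.13, 3.13], [-1.02, 2.26], [0.13, 2.54], [-0.95, 4.09], [0.21, 2.88], [-2.74, 2.74]. Speed limits (rad/s): [2.57, 2.57, 3.14, 3.14, 3.14, 3.14].

## Interface

Orientations are given as a unit quaternion [x, y, z, w].
In Python, from bench import manip gives the robot as it stands.
- The arm moves only by the shell command python3 -m creep 'ROWS' [OPENING] [FORCE]. ROWS is JSON, a list of rows, each a list of 6 numbers: the shift along the world's x, y, z in mm, then the turn, a rotation vector about the world's x, y, z in rad. In form: [[dx, dy, dz, wx, wy, wz], ...]. A call has 1 to 12 rows; each row shifts and turns the commanded pose from where the row before left it; what a row does not reach is not made up. A row lasts 1/10 s, in which the tool goes at most 50 mm and 8.59 degrees, less where a joint would pass 70% of its speed; a pose out of reach is approached as far as the arm can. A call is refused whole if a number of a shift passes 50 or a number of a turn 0.15, either way. A call with a gripper value outside its range is refused whole. OPENING is the closure, from 0 (fully open) to 1 (shut), set as the call begins (- or left out, the last holds). The fingers move at their own pace and stop on an object; FORCE is the grip in N (left out, the last holds). Time passes only in rows, so rows that do not move let the fingers close. It gives the time, the measured TCP pose, the force and the opening at its end, in the units of the state.
- manip.get_state(): the state, without advancing time (a new reading comes with each control period).
- manip.capture(name): name is "scene" or "top" or "wrist"; returns a dict with "image" (480x640x3 uint8, red, green, blue), "camera_matrix" (3x3 intrinsics, pixels), "rvec" (rotation vector, rad) and "tvec" (3), from world to camera coordinates, as OpenCV has them; the wrist camera has in their place "mount" (4x4, takes a point from camera to tool coordinates, whose origin is the TCP and whose axes are the flange's). Camera axes: x right, y down, z forward; pixel columns grow to the right and rows downward; lengths in m; the calibration is good to about 2 mm. A picture is of the moment at which its call begins: read the wrist's pose just before it. There is no depth.
- manip.finish_job(): hands the job in, once; it reports no verdict.
The state is a dict: "t": time; "joint_pos": joint angles; "joint_velocities": joint speeds; "joint_efforts": joint torques, N m; "eef_pos": TCP position; "tool_rot": TCP orientation; "ft_force": force on the tool from outside, world axes, zero at the start; "torque": the same for the moment, N m; "grip_width": finger opening in m.
Only numpy, scipy, OpenCV 4.12 (cv2) and the standard library are available. Lean on these libraries where they do the work, as an engineer would, in place of code of your own. Each camera call takes 0.05 s, during which the arm holds its last target.

## Working session

There is one attempt and no reset: what is moved stays moved. The work goes in short steps, Python scripts to look and compute and a shell command to move; the robot and the scene stay as the last step left them, time stands still between calls to the robot, and variables do not carry over. Pictures are saved under pics/ and viewed, and the job is handed in when it is done.

```bash
mkdir -p pics; ls
cat > h.py <<'E'
import numpy as np,cv2
from bench import manip
from scipy.spatial.transform import Rotation as R
def snap(n,f):
    s=manip.get_state(); c=manip.capture(n)
    cv2.imwrite(f'pics/{f}.png',c['image'][:,:,::-1])
    K=np.array(c['camera_matrix'])
    if 'mount' in c:
        T=np.eye(4);T[:3,:3]=R.from_quat(s['tool_rot']).as_matrix();T[:3,3]=s['eef_pos']
        W=np.linalg.inv(T@np.array(c['mount']))
        rv,tv=cv2.Rodrigues(W[:3,:3])[0],W[:3,3]
    else: rv,tv=np.array(c['rvec'],float),np.array(c['tvec'],float)
    np.savez(f'pics/{f}.npz',K=K,rv=rv,tv=tv); return s
def cam(f):
    d=np.load(f'pics/{f}.npz');return d['K'],cv2.Rodrigues(d['rv'])[0],d['tv'].reshape(3)
def atz(f,uv,z):
    K,Rm,t=cam(f); r=Rm.T@np.linalg.solve(K,[uv[0],uv[1],1]);o=-Rm.T@t
    return o+r*(z-o[2])/r[2]
def proj(f,p):
    K,Rm,t=cam(f);q=K@(Rm@np.array(p)+t);return q[:2]/q[2]
E
python3 - <<'E'
from h import *
for n in ['top','scene','wrist']: s=snap(n,n+'0')
print(s)
E
```

```text
pics
{'t': 0.1, 'joint_pos': array([-1.50510835e+00,  2.45760386e-01,  1.55884523e+00, -2.23848644e-06,
        1.33871902e+00, -1.74055535e-01]), 'joint_velocities': array([ 0.00022678, -0.00180594, -0.00267749, -0.00041901,  0.00079579,
       -0.00069389]), 'joint_efforts': array([ 1.01367114e-03, -4.16914165e+01, -3.15524948e+01,  6.86739804e-02,
        3.09523777e-02, -5.67554366e-05]), 'eef_pos': array([ 0.15434364, -0.63087894,  0.21247042]), 'tool_rot': array([ 9.92823577e-01,  1.19585098e-01,  4.58120821e-05, -8.64775215e-04]), 'ft_force': array([-0.9135243 , -0.17457204,  0.09023326]), 'torque': array([-0.00827935,  0.01217433, -0.00636267]), 'grip_width': 0.09420828101008574}
```

View pics/top0.png

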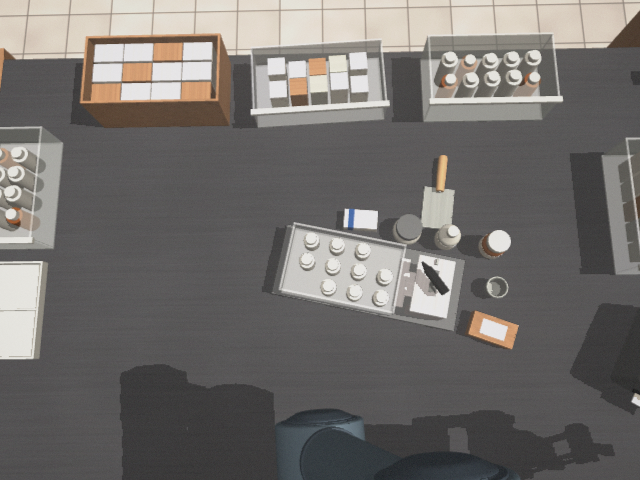

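View pics/scene0.png

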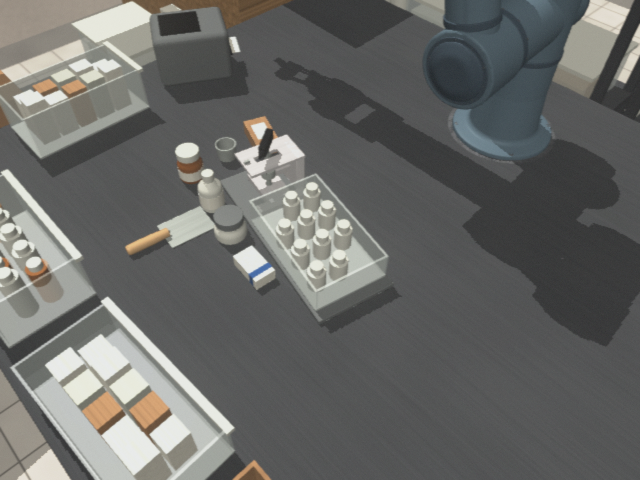

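View pics/wrist0.png

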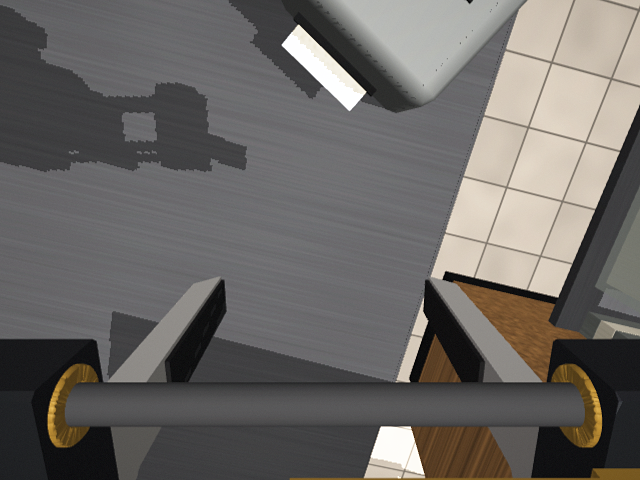

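Run:
```python
from h import *
a=cv2.imread('pics/top0.png')[190:370,360:540]
cv2.imwrite('pics/topz.png',cv2.resize(a,(720,720),interpolation=cv2.INTER_CUBIC)[:600])
b=cv2.imread('pics/scene0.png')[110:230,170:330]
cv2.imwrite('pics/scz.png',cv2.resize(b,(800,600),interpolation=cv2.INTER_CUBIC))
K,Rm,t=cam('top0');print(K,-Rm.T@t,Rm)
for uv,z in [((435,278),.136),((312,241),.07)]: print(atz('top0',uv,z))
```

```text
[[535.44968077   0.         321.26942516]
 [  0.         535.44968077 246.68350302]
 [  0.           0.           1.        ]] [ 0.37264825 -0.00394676  1.11144773] [[-0.00768537 -0.99975831 -0.02059749]
 [-0.98044399  0.0115844  -0.19645708]
 [ 0.19664821  0.01868484 -0.98029606]]
[ 0.50745882 -0.1929222   0.136     ]
[0.5933106  0.03425512 0.07      ]
```

View pics/topz.png

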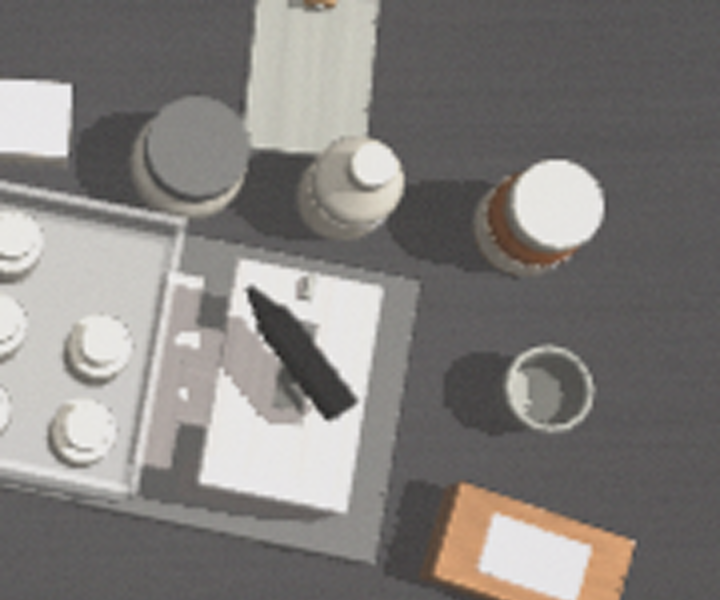

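View pics/scz.png

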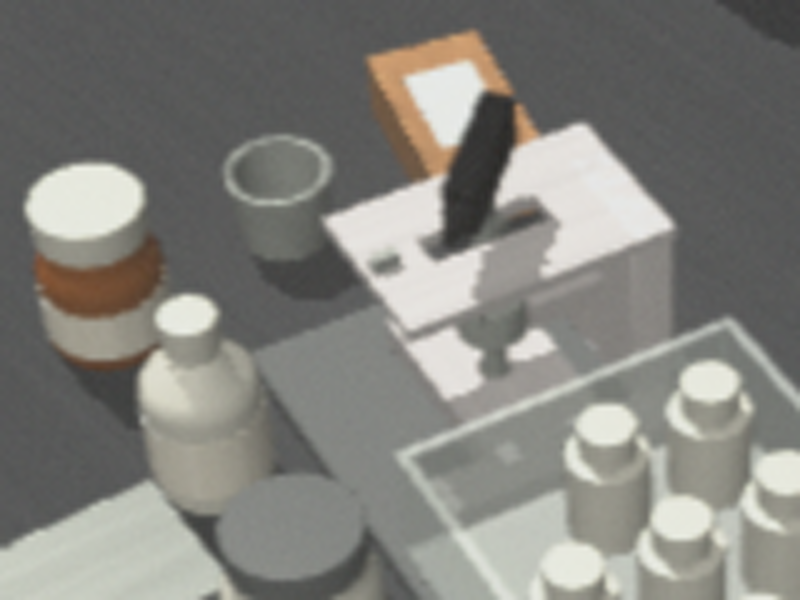

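Run:
```python
from h import *
g=lambda x,y,z:atz('top0',(360+x/4-.4,190+y/4-.4),z)
C=[g(*p,.094) for p in [(239,258),(384,285),(347,512),(200,484)]]
for c in C:print(c)
obj=np.array([(49,35),(49,-35),(-61,-35),(-61,35)])/1000.
A=np.array(C)[:,:2];am=A.mean(0);om=obj.mean(0)
H=(obj-om).T@(A-am);th=np.arctan2(H[0,1]-H[1,0],H[0,0]+H[1,1])
Rt=np.array([[np.cos(th),-np.sin(th)],[np.sin(th),np.cos(th)]])
O=am-Rt@om;print('th',th,'O',O,'res',(obj@Rt.T+O-A)*1000)
n=g(248,289,.13);b=g(343,409,.136);m=g(304,285,.1)
print('nose',n,'blunt',b,'mark',m, 'mark pred',Rt@[.041,0]+O)
n=g(250,289,.136)
d=(n-b)[:2];print(np.linalg.norm(d),np.arctan2(d[1],d[0]),'axis',b[:2]+d/np.linalg.norm(d)*.028)
s=manip.get_state();print(R.from_quat(s['tool_rot']).as_matrix().round(3),s['eef_pos'])
```

```text
[ 0.55995242 -0.1733354   0.094     ]
[ 0.54599227 -0.24203738  0.094     ]
[ 0.43805467 -0.21860384  0.094     ]
[ 0.45179472 -0.15028629  0.094     ]
th -0.20831582524509248 O [ 0.5048188 -0.1973066] res [[ 0.04546435  0.13831411]
 [-0.47124663  0.35364742]
 [-0.15551521 -0.33052591]
 [ 0.58129749 -0.16143562]]
nose [ 0.53868604 -0.17085794  0.13      ] blunt [ 0.48187954 -0.21041608  0.136     ] mark [ 0.54539728 -0.20266136  0.1       ] mark pred [ 0.54493241 -0.20578591]
0.06844404382272239 0.618085614843474 axis [ 0.50469924 -0.19419076]
[[ 0.971  0.238 -0.   ]
 [ 0.238 -0.971  0.001]
 [ 0.    -0.001 -1.   ]] [ 0.15434666 -0.63094308  0.21264465]
```

```bash
python3 -m creep '[[15,18,0,0,0,0.02],[30,37,-2,0,0,0.035],[32,40,-2,0,0,0.035],[32,40,-2,0,0,0.035],[32,40,-2,0,0,0.035],[32,40,-2,0,0,0.035],[32,40,-2,0,0,0.035],[32,40,-2,0,0,0.035],[32,40,-2,0,0,0.035],[32,40,-2,0,0,0.035],[30,37,-2,0,0,0.035],[20,23,-2,0,0,0.03]]' 0.3
python3 -m creep '[[0,0,0,0,0,0],[0,0,0,0,0,0]]'
python3 - <<'E'
from h import *
s=snap('wrist','w1');print(s['eef_pos'],R.from_quat(s['tool_rot']).as_matrix().round(3),s['t'])
for n,z in [((.505,-.196),.136)]: print(proj('w1',(*n,z)))
E
```

```text
t: 1.35
eef_pos: [0.5003, -0.2015, 0.1916]
tool_rot: [0.949, 0.316, 0.0, -0.0]
ft_force: [0.4, -1.2, -0.0]
grip_width: 0.0657
t: 1.55
eef_pos: [0.4989, -0.204, 0.1915]
tool_rot: [0.949, 0.315, -0.0, -0.0]
ft_force: [-0.1, 0.6, 0.3]
grip_width: 0.066
[ 0.49894313 -0.20398653  0.19152591] [[ 0.802  0.598 -0.001]
 [ 0.598 -0.802  0.   ]
 [-0.001 -0.    -1.   ]] 1.55
[321.26943236 247.89261192]
```

View pics/w1.png

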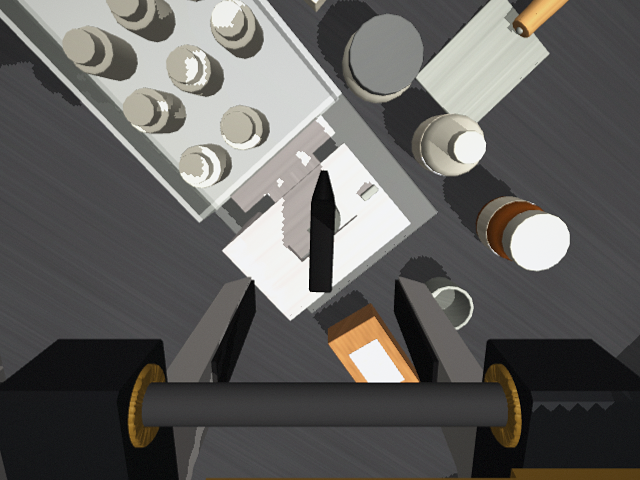

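Run:
```python
from h import *
a=cv2.imread('pics/w1.png')[130:330,210:450]
cv2.imwrite('pics/w1z.png',cv2.resize(a,(720,600),interpolation=cv2.INTER_CUBIC))
```

```text
(no output)
```

View pics/w1z.png

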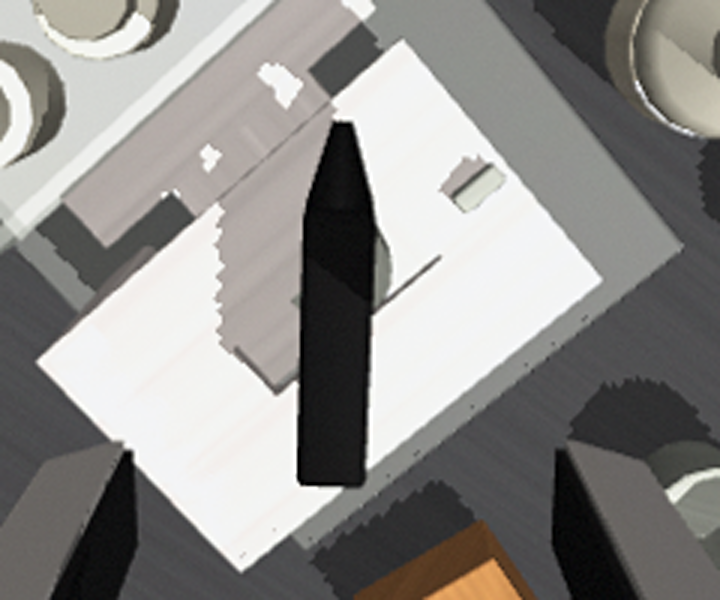

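Run:
```python
from h import *
g=lambda x,y,z:atz('w1',(210+x/3-.33,130+y/3-.33),z)
C=[g(*p,.094) for p in [(404,40),(602,281),(242,573),(37,361)]]
obj=np.array([(49,35),(49,-35),(-61,-35),(-61,35)])/1000.
A=np.array(C)[:,:2];am=A.mean(0);om=obj.mean(0)
H=(obj-om).T@(A-am);th=np.arctan2(H[0,1]-H[1,0],H[0,0]+H[1,1])
Rt=np.array([[np.cos(th),-np.sin(th)],[np.sin(th),np.cos(th)]])
O=am-Rt@om;print('th',th,'O',O,'res',(obj@Rt.T+O-A)*1000)
b=g(331,485,.136);sh=g(338,213,.136);n=g(344,122,.13)
for q in (sh,n):
  d=(q-b)[:2];L=np.linalg.norm(d);print(L,np.arctan2(d[1],d[0]),b[:2]+d/L*.028)
print('mid',(b+sh)/2)
K,Rm,t=cam('w1');print(-Rm.T@t,Rm[2])
w=np.linalg.norm(g(298,484,.136)-g(363,485,.136));print('w',w)
```

```text
th -0.21794776126923518 O [ 0.50480283 -0.19655788] res [[ 0.00936348  0.13282329]
 [ 0.20245146 -0.29603732]
 [-0.04193896  0.19556373]
 [-0.16987598 -0.0323497 ]]
0.05466879442877847 0.6135953479245101 [ 0.50575175 -0.1953656 ]
0.07101348575290616 0.603908402733281 [ 0.50590685 -0.19558811]
mid [ 0.50520756 -0.19574886  0.136     ]
[ 0.55894889 -0.1579907   0.3628009 ] [-0.20854237 -0.15546231 -0.96557835]
w 0.012935852464161882
```

```bash
python3 -m creep '[[3,4,0,0,0,-0.013],[3,4,0,0,0,-0.013],[0,0,-10,0,0,0],[0,0,-15,0,0,0],[0,0,-15,0,0,0],[0,0,-15,0,0,0],[0,0,-12,0,0,0],[0,0,-7,0,0,0],[0,0,-3.5,0,0,0],[0,0,0,0,0,0],[0,0,0,0,0,0]]' 0.5
python3 - <<'E'
from h import *
s=snap('wrist','w2');print(s['eef_pos'],R.from_quat(s['tool_rot']).as_matrix().round(3),s['t'],s['ft_force'])
E
```

```text
t: 2.7
eef_pos: [0.5055, -0.1966, 0.1149]
tool_rot: [0.953, 0.302, 0.0, 0.0]
ft_force: [0.1, 0.5, -0.0]
grip_width: 0.047
[ 0.5055004  -0.19656895  0.11493502] [[ 0.817  0.576  0.001]
 [ 0.576 -0.817 -0.001]
 [ 0.     0.001 -1.   ]] 2.7 [ 0.13924146  0.5349214  -0.02629768]
```

View pics/w2.png

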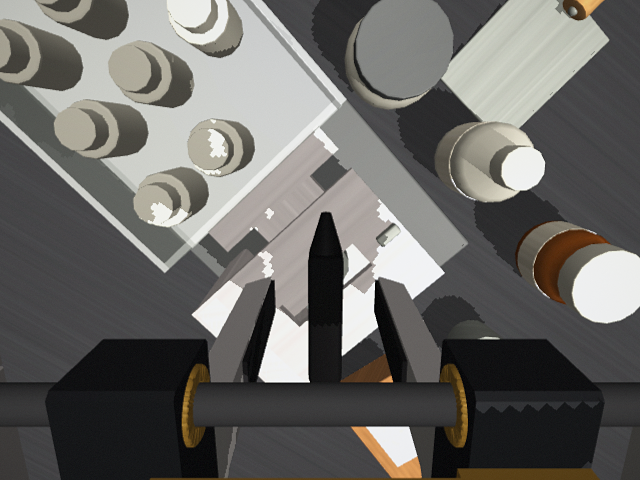

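The bar lies centred between the two fingers (bar columns ~308–342, pads at ~272 and ~376), with the nose at (326,213). I'll close on it.

```bash
python3 -m creep '[[0,0,0,0,0,0],[0,0,0,0,0,0],[0,0,0,0,0,0],[0,0,0,0,0,0],[0,0,0,0,0,0],[0,0,0,0,0,0],[0,0,0,0,0,0],[0,0,0,0,0,0]]' 1 40
```

```text
t: 3.55
eef_pos: [0.5053, -0.1966, 0.1145]
tool_rot: [0.953, 0.302, 0.0, 0.0]
ft_force: [1.9, -1.8, -1.5]
grip_width: 0.0137
```

```bash
python3 -m creep '[[0,0,0,0,0,-0.05],[0,0,0,0,0,-0.09],[0,0,0,0,0,-0.09],[0,0,0,0,0,-0.09],[0,0,0,0,0,-0.09],[0,0,0,0,0,-0.09],[0,0,0,0,0,-0.09],[0,0,0,0,0,-0.09],[0,0,0,0,0,-0.09],[0,0,0,0,0,-0.06],[0,0,0,0,0,0],[0,0,0,0,0,0]]'
python3 - <<'E'
from h import *
s=snap('wrist','w3');snap('top','top3');print(s['eef_pos'],R.from_quat(s['tool_rot']).as_matrix().round(3),s['t'],s['ft_force'],s['torque'])
m=R.from_quat(s['tool_rot']).as_matrix();print('yaw',np.arctan2(m[1,0],m[0,0]))
a=cv2.imread('pics/top3.png')[200:340,370:530];b=cv2.imread('pics/w3.png')
cv2.imwrite('pics/c3.png',np.hstack([cv2.resize(a,(400,350),interpolation=cv2.INTER_CUBIC),b[130:480,120:520]]))
E
```

```text
t: 4.75
eef_pos: [0.5053, -0.1967, 0.1145]
tool_rot: [0.994, -0.107, 0.0, 0.0]
ft_force: [2.2, -4.0, -2.5]
grip_width: 0.0138
[ 0.50532581 -0.19670574  0.11447487] [[ 0.977 -0.213  0.001]
 [-0.213 -0.977 -0.001]
 [ 0.001  0.001 -1.   ]] 4.75 [ 2.18426629 -4.00273791 -2.48160166] [-0.65572123 -0.41354871 -0.02239431]
yaw -0.215024804730839
```

View pics/c3.png

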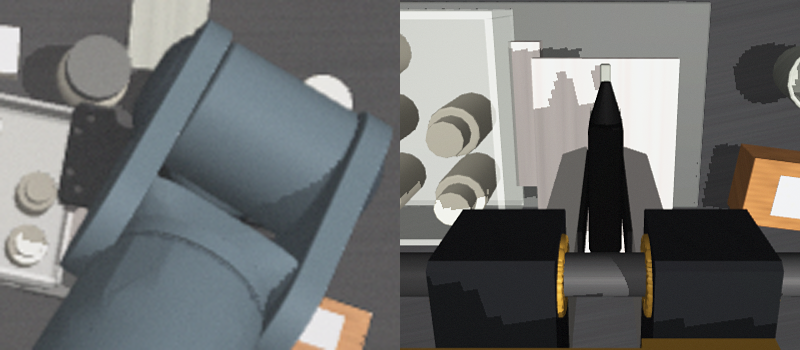

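The nose (tip at about (605,82) in the right-hand half) points straight at the rib at (605,72). Next I'll lift 5 mm, check that the key passes the slot, then carry on.

```bash
python3 -m creep '[[0,0,2,0,0,0],[0,0,3,0,0,0],[0,0,0,0,0,0],[0,0,0,0,0,0]]'
```

```text
t: 5.25
eef_pos: [0.5052, -0.1966, 0.119]
tool_rot: [0.994, -0.108, 0.0, 0.0]
ft_force: [4.1, -4.8, -5.5]
grip_width: 0.0134
```

```bash
python3 -m creep '[[0,0,3,0,0,0],[0,0,4,0,0,0],[0,0,4,0,0,0],[0,0,4,0,0,0],[0,0,3,0,0,0],[0,0,1,0,0,0],[0,0,0,0,0,0],[0,0,0,0,0,0],[0,0,0,0,0,0]]'
python3 - <<'E'
from h import *
s=snap('wrist','w4');snap('scene','sc4')
print(s['eef_pos'],s['ft_force'],s['grip_width'])
a=cv2.imread('pics/sc4.png')[100:240,180:340];b=cv2.imread('pics/w4.png')
cv2.imwrite('pics/c4.png',np.hstack([cv2.resize(a,(400,350),interpolation=cv2.INTER_CUBIC),b[130:480,120:520]]))
E
```

```text
t: 6.15
eef_pos: [0.5051, -0.1966, 0.1373]
tool_rot: [0.994, -0.108, 0.0, 0.0]
ft_force: [5.7, -6.2, -7.4]
grip_width: 0.0138
[ 0.5050857  -0.19659797  0.1373079 ] [ 5.66346828 -6.24539998 -7.44151905] 0.013813211469644466
```

View pics/c4.png

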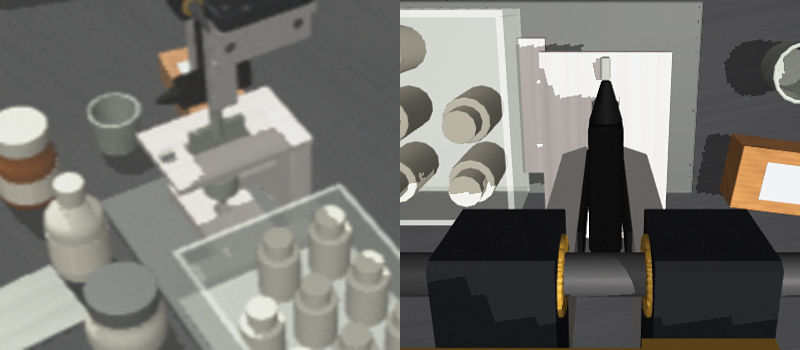

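The handle has come up with the jaws: in the wrist view the nose is still at (606,82), and the collar stands above the plate in the scene view. The tool has risen 22.8 mm, so I'll ease up to the stop.

```bash
python3 -m creep '[[0,0,1.5,0,0,0],[0,0,0,0,0,0],[0,0,0,0,0,0]]'; python3 -m creep '[[0,0,1.5,0,0,0],[0,0,0,0,0,0],[0,0,0,0,0,0]]'
```

```text
t: 6.55
eef_pos: [0.5051, -0.1966, 0.1388]
tool_rot: [0.994, -0.108, 0.0, 0.0]
ft_force: [5.1, -5.9, -8.6]
grip_width: 0.0139
t: 6.85
eef_pos: [0.5051, -0.1966, 0.1402]
tool_rot: [0.994, -0.108, 0.0, 0.0]
ft_force: [4.4, -5.4, -8.2]
grip_width: 0.0136
```

```bash
python3 -m creep '[[0,0,0.7,0,0,0],[0,0,0,0,0,0],[0,0,0,0,0,0],[0,0,0,0,0,0]]'
python3 - <<'E'
from h import *
s=snap('wrist','w5');snap('scene','sc5')
m=R.from_quat(s['tool_rot']).as_matrix();print(s['eef_pos'],s['ft_force'],s['grip_width'],np.arctan2(m[1,0],m[0,0]),s['t'])
a=cv2.imread('pics/sc5.png')[100:240,180:340];b=cv2.imread('pics/w5.png')
cv2.imwrite('pics/c5.png',np.hstack([cv2.resize(a,(400,350),interpolation=cv2.INTER_CUBIC),b[130:480,120:520]]))
E
```

```text
t: 7.25
eef_pos: [0.505, -0.1966, 0.1406]
tool_rot: [0.994, -0.108, 0.0, 0.0]
ft_force: [5.0, -7.1, -10.8]
grip_width: 0.0139
[ 0.50504497 -0.19656218  0.14056873] [  4.98205843  -7.14968802 -10.82932146] 0.013866951561201641 -0.2157402906340076 7.25
```

View pics/c5.png

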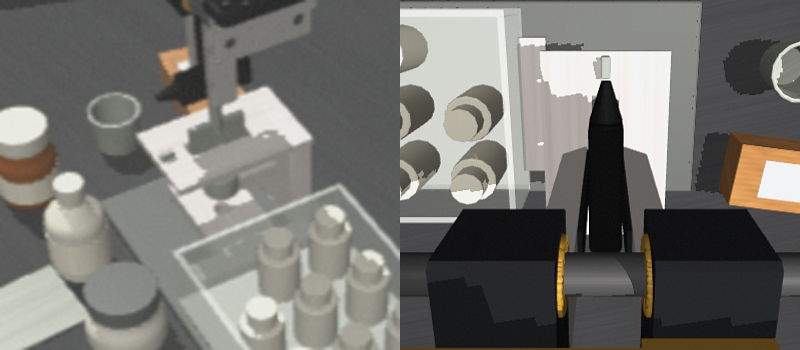

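The tool has risen 26.1 mm and the down-force is now 10.8 N, so the plunger is at its upper stop. The nose (606,82) still faces the rib (605,68), and the loose items I can see haven't moved. Handing in.

```bash
python3 -c "
from bench import manip
print(manip.finish_job())"
```

```text
the job is handed in; nothing more can be done
None
```

I turned the handle to the mark, pulled the plunger up to its stop, and handed the job in with the gripper still holding it at a 40 N grip setting. No verdict came back, so the figures below are from my last checks before handing in, at 7.25 s of the 35 s allowed.

- **Handle:** I turned it about -0.83 rad. The tool yaw ended at -0.216 rad, against a dock yaw of -0.208 (overhead camera) and -0.218 (wrist camera). That puts the nose within about 0.01 rad of the mark, and the wrist picture shows it pointing straight at the rib.
- **Plunger:** The tool rose 26.1 mm. The downward force was about 8 N just below the stop and 10.8 N at the end, which fits reaching the stop. In the wrist view the bar did not slip in the jaws, so by the dimensions given the pin should be about 12 mm clear of the seat hole. I did not see the pin tip itself.
- **Side force:** About 9 N of sideways force remained on the tool from a small centring error, well below the limits.
- **Loose stock:** The items visible in the final pictures had not moved. I did not measure their positions or see all of them in those last crops.

No check failed or disagreed.

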